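Hold the carousel's collar on the spindle flat

ROBOT

A 6-joint arm with a two-finger parallel gripper is mounted at the origin on the work surface. World frame = base frame: x ahead of the robot, y to its left, z up, the work surface at z = 0. Lengths are in mm, angles in rad, forces in N, time in s.
With the tool pointing down it reaches from about 350 to 975 mm from the base axis. Payload 7.1 kg.
Tool frame: the origin (TCP) lies at the very end of the fingers, on their centre line; the grasp point (between the pads) lies 19 mm behind it; z points along the fingers, y is the line along which they close (so a half turn about z gives the same grasp; the last joint's range is limited). The gripper opens to 88 mm and grips with 3 to 60 N. Pads are 20 mm wide; open, the fingers measure 115 mm over their backs; the gripper's body (75 mm by 178 mm) begins 61 mm behind the grasp point.
Start: joints at [-1.204, 0.423, 1.63, -0, 1.089, -0.019], TCP at [235.204, -579.037, 222.675] pointing down, gripper open.
Joint ranges: [-3, 3], [-0.9, 2.11], [0.09, 2.58], [-1.31, 4.45], [0.11, 2.69], [-2.54, 2.54]. Speed limits (rad/s): [2.39, 2.39, 3.01, 3.14, 3.14, 3.14].

INTERFACE

Orientations are given as a rotation vector (axis times angle).
In Python, from workcell import get_obs, get_image, job, models gives the robot as it stands.
- The arm moves only by the tool jog_arm, never from a script. Its argument "increments" is one flat list of numbers, 7 for each row, row after row: the turn, a rotation vector about the tool's x, y, z in degrees, then the shift along the tool's x, y, z in mm, then the opening in per cent of the stroke, from 0 (shut) to 100 (fully open). A call has 1 to 12 rows; each row shifts and turns the commanded pose from where the row before left it, along the tool's axes as they then stand; what a row does not reach is not made up. A row lasts 1/8 s, in which the tool goes at most 62.5 mm and 10.7 degrees, less where a joint would pass 70% of its speed; a pose out of reach is approached as far as the arm can. A call is refused whole if a number of a shift passes 62.5 or a number of a turn 10.7, either way. A call with a gripper value outside its range is refused whole. The fingers move at their own pace and stop on an object; the grip force is fixed at half the most. Time passes only in rows, so rows that do not move let the fingers close. It gives the time, the measured TCP pose, the force, the opening and the grip force at its end, in the units of the state.
- get_obs(): the state, without advancing time (a new reading comes with each control period).
- get_image(name): name is "scene" or "side" or "wrist"; returns a dict with "pixels" (400x640x3 uint8, blue, green, red), "depth" (400x640 float32, mm along the optical axis (not along the pixel's ray), 0 where there is no reading), "fx", "fy", "cx", "cy" (pixels), "cam_to_world" (4x4, takes a point from camera to world coordinates); the wrist camera has in their place "tool_from_camera" (4x4, takes a point from camera to tool coordinates, whose origin is the TCP and whose axes are the flange's). Camera axes: x right, y up, looking along -z (the intrinsics and any distortion apply to the point x, -y, -z); pixel columns grow to the right and rows downward; lengths in mm; the calibration is good to about 2 mm. A picture is of the moment at which its call begins: read the wrist's pose just before it.
- job.close_job(): hands the job in; it is judged then, once.
Trained networks look in the newest picture that a camera, given by its name, has taken for a name from the list of things; names that differ only in an ending like _2 or _b are one class to them, and where a whole thing is asked for, a point or a joint stands for the part that bears it (a point fixed in the world has none). Each returns a list of dicts, best first, with "p" (0 to 1); they miss things now and then, are a little off and sometimes report something else, mostly with a low value. They report only what shows in the picture. A call takes as long as a camera call. They do not tell look-alikes from the thing itself.
- models.look_for(target, camera): "centre" ([x, y, z] in mm, in world coordinates, good to about 4 mm: the middle of the surface that is visible of it).
- models.regions_of(target, camera): "region" (400x640 bool, what is visible of it).
The state is a dict: "t": time; "qpos": joint angles; "qvel": joint speeds; "joint_torque": joint torques, N m; "ee_pos": TCP position; "orientation": TCP orientation; "ft_force": force on the tool from outside, world axes, zero at the start; "moment": the same for the moment, N m; "width": finger opening in mm; "grasp_force": force on a finger pad.
Only numpy, scipy, OpenCV 4.12 (cv2) and the standard library are available. Lean on these libraries where they do the work, as an engineer would, in place of code of your own. Each camera call takes 0.05 s, during which the arm holds its last target. There are 200 camera calls.

TASK

Pick up the red collar, put it over the spindle of the peg carousel and turn it with a light push until you feel its flat find the flat of the spindle and let it drop, fully home on the grey hub. Finish still gripping the collar and pressing it down on the hub, so that somebody else can tighten its screw; do not let go. Leave the other things on the ledge where they are.

Things in the scene. Friction and masses are not known exactly. Their poses are not given: they have to be found in the camera images.
- turntable: grey plastic base disc of the peg carousel, 176 mm across, fixed to the ledge; origin at the centre of its underside, on the vertical spindle axis. An orange nub on the rim marks its +x. On it a white deck with eight wooden pegs (on a circle of 70 mm radius, tops 64 mm above the origin) and a central upright spindle turn as one about the axis.
- hub_seat (a point): centre of the flat top of the spindle's grey round hub (40 mm across), 75 mm above the turntable's origin: the seat for the collar. Axes are the turntable's, not the spindle's. Spindle and deck turn stiffly (0.2 N m, no spring): they stay still under a collar that is turned with a light push of about 5 N.
- d_top (a point): on the axis, at the top of the spindle's steel D section, 12 mm high (75 to 87 mm above the turntable's origin): 28 mm across (radius 14 mm) with one upright flat 6 mm from the axis. Axes are the turntable's: which way the flat faces is not measured; it starts within 0.65 rad either side of the turntable's +x (orange nub).
- pilot_tip (a point): top of the spindle, on the axis, 108 mm above the turntable's origin: end of the round brass pilot, 11 mm across, 21 mm high, with a tapered point, that stands on the D section.
- collar_mid (a point): centre, half-way up, of the loose red collar standing upright on the ledge: 34 mm high, 44 mm across, 0.08 to 0.17 kg. z is the bore axis, up. Two parallel outer flats, 30 mm wide and full height, face +y and -y, 44 mm apart: grip there from above. A brass thumb screw sticks out along +x to 34 mm from the axis.
- collar_bore (a point): centre of the collar's lower face. The bore goes right through, radius 16 mm, with one flat 8 mm from the axis on the +x side, under the screw. It passes the pilot at any angle, then rests on top of the D until the collar's +x points where the spindle's flat faces, to about 0.15 rad, and then drops 12 mm onto the hub.
- brush: yellow brush, about 200 mm long, lying loose; bystander, origin under its middle
- saucer: white ceramic saucer, 130 mm across, 18 mm high, loose; bystander, origin at the centre of its underside
- paddle: flat wooden clothes paddle, 325 mm long, 75 mm wide, 14 mm thick, lying loose along its x; bystander, origin under its middle
- soap_box: clear soap box with its lid snapped shut, 82 x 114 x 44 mm, loose; bystander, origin at the centre of its underside
- bottle: blue bottle, 64 mm across, 190 mm high, loose; bystander, origin at the centre of its underside
- mug: blue mug, 80 mm across, 90 mm high, loose; bystander, origin at the centre of its underside
There are look-alikes about, which are no part of the job. Of the things shaped like the part that bears collar_mid, the red one is meant.

How it is judged:
By the outcome, as a careful person would: the job done as asked, in the order asked, and still so for the second after the job is handed in, while the arm keeps its last pose, push and grip.
It also fails if it takes over 58 s, if anything falls off the work surface, if the arm or the gripper's body presses on something with over 40 N, if the wrist force passes 120 N, or if a joint passes its speed limit or range.

## Working session

There is one attempt and no reset: what is moved stays moved. The work goes in short steps, Python scripts to look and compute and a tool call to move; the robot and the scene stay as the last step left them, time stands still between calls to the robot, and variables do not carry over. Pictures are saved under pics/ and viewed, at most 10 in all, crops included, and the job is handed in when it is done.

Besides the shell and the picture viewer there is one more tool, called after ">>>" as name(argument=value, ...) on one line, values as JSON. jog_arm: Moves the arm, as the interface text tells. Its arguments: {"type":"object","properties":{"increments":{"type":"array"}},"required":["increments"]}

```bash
mkdir -p pics; cat > h.py <<'E'
import numpy as np, cv2
from scipy.spatial.transform import Rotation as R
from workcell import get_obs, get_image, job, models
def pts(im, obs=None):
    T=im.get("cam_to_world")
    if T is None:
        W=np.eye(4); W[:3,:3]=R.from_rotvec(obs["orientation"]).as_matrix(); W[:3,3]=obs["ee_pos"]
        T=W@np.array(im["tool_from_camera"])
    d=im["depth"]; v,u=np.mgrid[:d.shape[0],:d.shape[1]]
    P=np.stack([(u-im["cx"])/im["fx"]*d,-(v-im["cy"])/im["fy"]*d,-d],-1)
    return P@np.array(T)[:3,:3].T+np.array(T)[:3,3]
E
python3 - <<'E'
from h import *
o=get_obs(); print(o["t"],o["ee_pos"],o["orientation"],o["width"],[k for k in get_image("scene")])
for c in ["scene","side"]:
    im=get_image(c); cv2.imwrite(f"pics/{c}0.png",im["pixels"])
    P=pts(im)
    for t in ["turntable","collar_mid","pilot_tip","hub_seat"]:
        for r in models.look_for(t,c)[:4]:
            print(c,t,round(r["p"],2),np.round(r["centre"]))
    for r in models.regions_of("collar_mid",c)[:4]:
        m=r["region"]; v,u=np.nonzero(m); print(c,"reg",round(r["p"],2),u.mean(),v.mean(),m.sum(),im["pixels"][m].mean(0).round(), np.median(P[m],0).round())
E
```

```text
0.0 [ 235.01517466 -578.52030044  221.91922571] [-3.08183915e+00 -6.02002523e-01  4.06396078e-04] 87.528774178614 ['pixels', 'depth', 'fx', 'fy', 'cx', 'cy', 'cam_to_world']
scene turntable 0.74 [604.  57.  37.]
scene turntable 0.54 [ 491. -156.   24.]
scene collar_mid 0.79 [ 448. -262.   23.]
scene collar_mid 0.54 [ 573. -116.   25.]
scene pilot_tip 0.87 [608.  57.  34.]
scene hub_seat 0.8 [602.  60.  37.]
scene hub_seat 0.42 [ 354. -149.   16.]
scene reg 0.82 247.8659420289855 216.9963768115942 276 [ 44.  50. 137.] [ 486. -159.   25.]
scene reg 0.82 273.8408408408408 233.37537537537537 333 [127.  73.  52.] [ 574. -117.   22.]
scene reg 0.71 207.9106628242075 220.81268011527376 347 [116. 119.  58.] [ 447. -261.   22.]
scene reg 0.61 228.76433121019107 237.87898089171975 314 [106. 111.  51.] [ 537. -229.   24.]
side turntable 0.71 [564.  87.  37.]
side turntable 0.21 [ 663. -386.   92.]
side collar_mid 0.71 [ 478. -148.   27.]
side collar_mid 0.7 [ 564. -104.   24.]
side collar_mid 0.67 [ 527. -213.   26.]
side collar_mid 0.53 [ 439. -249.   24.]
side pilot_tip 0.58 [570.  89.  35.]
side hub_seat 0.98 [568.  88.  32.]
side hub_seat 0.53 [ 342. -132.   18.]
side reg 0.82 355.90513833992094 174.21343873517787 253 [119. 122.  67.] [ 528. -216.   25.]
side reg 0.66 363.1712062256809 193.98443579766536 257 [ 46.  50. 140.] [ 477. -144.   27.]
side reg 0.54 328.3605150214592 193.7167381974249 233 [128.  67.  41.] [ 565. -104.   27.]
```

View pics/scene0.png

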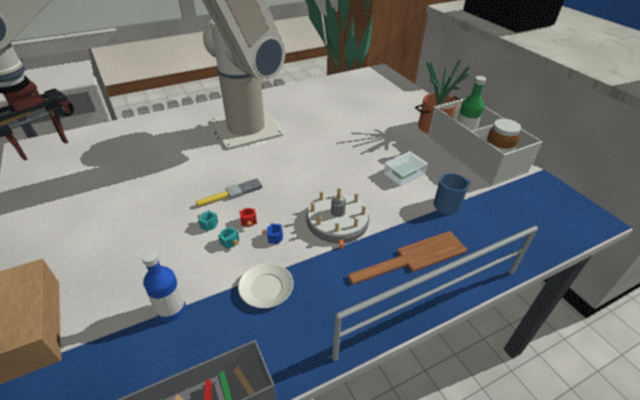

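```bash
python3 - <<'E'
import cv2
a=cv2.imread("pics/scene0.png")[170:300,180:440]; 
cv2.imwrite("pics/crop1.png",cv2.resize(a,None,fx=3,fy=3,interpolation=cv2.INTER_CUBIC))
E
```

```text
(no output)
```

View pics/crop1.png

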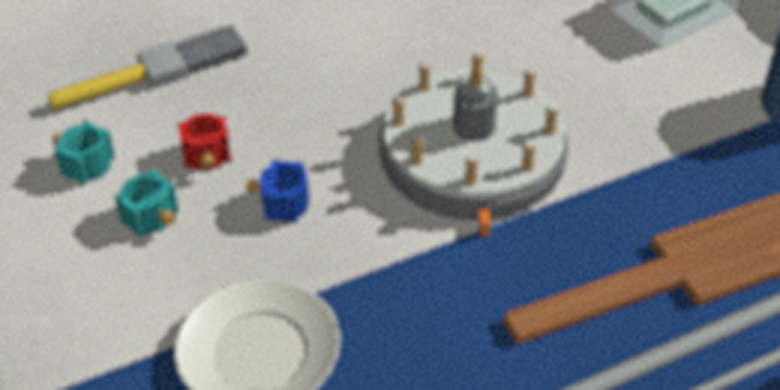

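Candidates in the scene picture are teal (208,220), teal (229,237), blue (275,233) and red (248,217). Red is meant, near world (480,-152). The crop shows its screw pointing toward the camera at crop (207,160). The orange nub is at about (341,244).

```bash
cat >> h.py <<'E'
def totool(obs,target):
    M=R.from_rotvec(obs["orientation"]).as_matrix(); return M.T@(np.array(target)-obs["ee_pos"])
E
python3 - <<'E'
from h import *
o=get_obs(); M=R.from_rotvec(o["orientation"]).as_matrix(); print(M.round(3).tolist())
print("to", totool(o,[478,-152,230]).round(1))
for c in ["scene","side"]:
    im=get_image(c); P=pts(im); hsv=cv2.cvtColor(im["pixels"],cv2.COLOR_BGR2HSV)
    ok=(im["depth"]>0)&(np.abs(P[...,0]-590)<170)&(np.abs(P[...,1]-70)<170)
    m=ok&(hsv[...,0]<14)&(hsv[...,0]>4)&(hsv[...,1]>190)&(P[...,2]<30)&(hsv[...,2]>150); print(c,"nub",m.sum(),np.median(P[m],0).round(1))
    m=ok&(P[...,2]>69)&(P[...,2]<115); print("spindle",m.sum(),np.median(P[m],0).round(1),P[m].min(0).round(),P[m].max(0).round())
    m=ok&(P[...,2]>30)&(P[...,2]<68)&(hsv[...,1]<60); print("deck",P[m].min(0).round(),P[m].max(0).round(),np.median(P[m],0).round(1))
    rr=(hsv[...,0]<6)|(hsv[...,0]>174)
    m=rr&(hsv[...,1]>150)&(np.abs(P[...,0]-485)<60)&(np.abs(P[...,1]+152)<60); print("red",m.sum(),P[m].min(0).round(),P[m].max(0).round())
im=get_image("wrist"); print(np.round(im["tool_from_camera"],3).tolist(), im["fx"])
E
```

```text
[[0.926, 0.376, -0.0], [0.376, -0.926, -0.0], [-0.0, -0.0, -1.0]]
to [ 385.7 -304.3   -7.3]
scene nub 1 [675.9  27.8  15.2]
spindle 150 [586.8  65.9  77.1] [562.  49.  69.] [602.  88. 104.]
deck [500. -95.  30.] [668. 153.  68.] [596.9  58.9  32.5]
red 195 [ 454. -179.    3.] [ 498. -137.   36.]
side nub 0 [nan nan nan]
spindle 205 [579.   76.9  80.2] [563.  51.  69.] [604.  90. 111.]
deck [500. -12.  30.] [667. 154.  68.] [573.7  85.7  35.6]
red 211 [ 455. -176.    7.] [ 493. -129.   38.]
[[0.001, 0.963, 0.269, 74.618], [1.0, -0.001, -0.001, -0.725], [-0.0, 0.269, -0.963, -160.732], [0.0, 0.0, 0.0, 1.0]] 275.74723949463
  return _methods._mean(a, axis=axis, dtype=dtype,
  ret = um.true_divide(
```

>>> jog_arm(increments=[0,0,0,43,-34,5,100,0,0,0,43,-34,5,100,0,0,0,43,-34,5,100,0,0,0,43,-34,5,100,0,0,0,43,-34,5,100,0,0,0,43,-34,5,100,0,0,0,43,-34,5,100,0,0,0,43,-34,5,100,0,0,0,42,-32,5,100,0,0,0,0,0,0,100,0,0,0,0,0,0,100])

```text
t: 2.17
ee_pos: [478.3, -152.1, 177.7]
orientation: [3.083, 0.604, -0.0]
ft_force: [-0.8, -1.1, 0.6]
width: 87.7
grasp_force: 0.0
```

```bash
cat >> h.py <<'E'
def red(c,tag):
    o=get_obs(); im=get_image(c); P=pts(im,o); hsv=cv2.cvtColor(im["pixels"],cv2.COLOR_BGR2HSV)
    cv2.imwrite(f"pics/{tag}.png",im["pixels"]); return o,im,P,hsv
E
python3 - <<'E'
from h import *
o,im,P,hsv=red("wrist","w1"); print(o["ee_pos"],o["orientation"],o["qpos"])
rr=(hsv[...,0]<6)|(hsv[...,0]>174)
m=rr&(hsv[...,1]>130)&(im["depth"]>0)
print(m.sum(),P[m].min(0),P[m].max(0))
t=m&(P[...,2]>30); print("top",t.sum(),P[t].mean(0),np.median(P[t],0))
q=P[t][:,:2].astype(np.float32); print(cv2.minEnclosingCircle(q))
c=np.array(cv2.minEnclosingCircle(q)[0])
y=(hsv[...,0]>12)&(hsv[...,0]<32)&(hsv[...,1]>90)&(np.hypot(P[...,0]-c[0],P[...,1]-c[1])<42)&(P[...,2]>8); d=np.median(P[y][:,:2],0)-c; print("screw",y.sum(),d,np.arctan2(d[1],d[0]))
E
```

```text
[ 478.31490809 -152.1444109   177.67311171] [ 3.08291726e+00  6.03736989e-01 -4.55509781e-04] [-3.31523395e-01  3.06617897e-01  1.93435184e+00 -3.13155095e-04
  9.00815911e-01  8.52696107e-01]
5469 [ 450.78550579 -213.57104474   -2.45480682] [539.01158297 -65.16280799 298.21102598]
top 5194 [ 496.55934588 -148.24512243  228.85348866] [ 486.73581489 -164.04372985  261.12058052]
((508.551513671875, -138.97177124023438), 79.7296371459961)
screw 2131 [ -4.92235125 -20.46205376] -1.8068707222922884
```

View pics/w1.png

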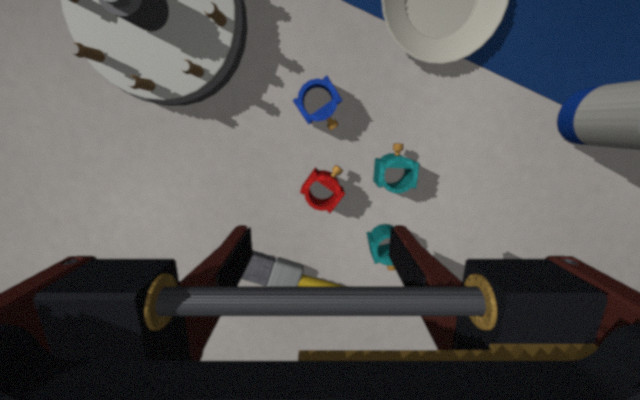

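Wrist view: the red collar is at (323,190) with its screw at (337,170). Teal is at (397,172), blue at (318,98), and a second teal at (383,245). I'll refit with the gripper parts masked out.

```bash
python3 - <<'E'
from h import *
o,im,P,hsv=red("wrist","w1b"); M=R.from_rotvec(o["orientation"]).as_matrix()
rr=(hsv[...,0]<6)|(hsv[...,0]>174); v,u=np.mgrid[:400,:640]
m=rr&(hsv[...,1]>130)&(P[...,2]<60)&(v<225)&(P[...,2]>-5)
t=m&(P[...,2]>28)
print(m.sum(),t.sum()); q=P[t][:,:2].astype(np.float32); print(P[t].min(0),P[t].max(0),np.median(P[t],0)); c,r=cv2.minEnclosingCircle(q); print(c,r, cv2.minAreaRect(q)); 
y=(hsv[...,0]>10)&(hsv[...,0]<32)&(hsv[...,1]>100)&(np.hypot(u-323,v-190)<38); 
print(y.sum(),u[y].mean(),v[y].mean(),np.median(P[y],0)); d=np.median(P[y][:,:2],0)-c; print("screw world ang",np.arctan2(d[1],d[0]))
print("tool x ang",np.arctan2(M[1,0],M[0,0]))
a=im["pixels"][150:230,280:370]; cv2.imwrite("pics/c2.png",cv2.resize(a,None,fx=6,fy=6,interpolation=cv2.INTER_CUBIC))
E
```

```text
935 685
[ 454.70138239 -178.73530954   28.03161231] [ 496.57189616 -131.62900067   34.80069446] [ 481.85522468 -155.90488196   32.61118392]
(476.23907470703125, -154.7978973388672) 24.890708923339844 ((475.5714416503906, -155.26173400878906), (43.63200759887695, 41.56300735473633), 76.94346618652344)
78 334.9871794871795 170.80769230769232 [ 503.01107023 -160.47342443   23.24606845]
screw world ang -0.20890208717002212
tool x ang 0.3854728660825823
```

View pics/c2.png

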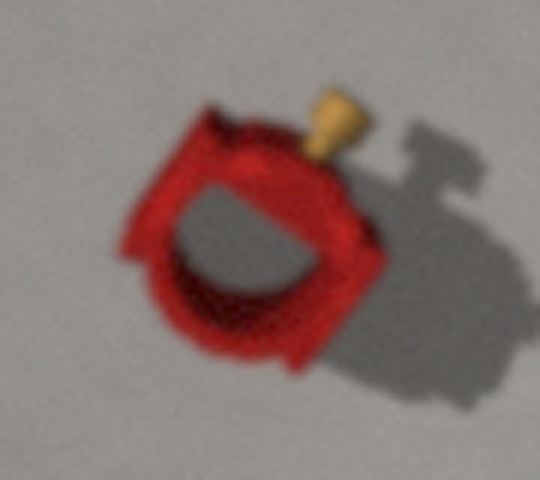

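The crop shows the screw and bore flat up-right. The flats put the collar's +x at about -0.217 rad in world axes, with its centre near (476,-155). Next I'll look at the spindle from close by.

>>> jog_arm(increments=[0,0,0,35,-41,4,100,0,0,0,35,-41,4,100,0,0,0,35,-41,5,100,0,0,0,36,-42,5,100,0,0,0,0,0,0,100,0,0,0,0,0,0,100])

```text
t: 3.02
ee_pos: [546.6, 52.5, 159.6]
orientation: [3.083, 0.601, -0.001]
ft_force: [-0.7, -1.5, -0.7]
width: 87.8
grasp_force: 0.0
```

```bash
python3 - <<'E'
from h import *
o,im,P,hsv=red("wrist","w2"); print(o["ee_pos"])
v,u=np.mgrid[:400,:640]; near=np.hypot(P[...,0]-584,P[...,1]-70)<130
nb=near&(hsv[...,0]<14)&(hsv[...,0]>4)&(hsv[...,1]>170)&(P[...,2]<35)&(P[...,2]>-5); print("nub",nb.sum(),np.median(P[nb],0))
for lo,hi in [(71,79),(83,90),(100,112),(60,67)]:
    m=near&(P[...,2]>lo)&(P[...,2]<hi)&(v<300); q=P[m][:,:2].astype(np.float32)
    if len(q): print(lo,hi,len(q),q.min(0),q.max(0),np.median(q,0),cv2.minEnclosingCircle(q) , (u[m].mean(),v[m].mean()))
m=near&(P[...,2]>83)&(P[...,2]<91); cu,cv_=int(np.median(u[m])),int(np.median(v[m])); print(cu,cv_)
a=im["pixels"][max(cv_-50,0):cv_+50,cu-60:cu+60]; cv2.imwrite("pics/c3.png",np.hstack([cv2.resize(a,None,fx=6,fy=6,interpolation=cv2.INTER_CUBIC)]))
E
```

```text
[546.57261114  52.50158547 159.6007725 ]
nub 115 [671.19095165  33.70005655  15.76377935]
71 79 905 [562.3651    50.733616] [602.04474  90.18981] [587.03455  66.82161] ((582.11328125, 70.38522338867188), 20.050127029418945) (np.float64(319.7414364640884), np.float64(159.23646408839778))
83 90 505 [568.13043  58.50865] [595.36523  84.1365 ] [579.43335  74.86303] ((582.0211181640625, 70.66870880126953), 13.934367179870605) (np.float64(312.9821782178218), np.float64(164.02772277227723))
100 112 107 [577.2227   65.62174] [587.5973   75.42522] [583.3583   70.97121] ((582.406494140625, 70.63336944580078), 5.194873809814453) (np.float64(316.85046728971963), np.float64(166.07476635514018))
60 67 243 [511.9385     -0.7552094] [655.01434 142.83595] [600.86694  82.71252] ((584.213623046875, 71.16895294189453), 74.01331329345703) (np.float64(318.6666666666667), np.float64(147.11111111111111))
312 164
```

View pics/c3.png

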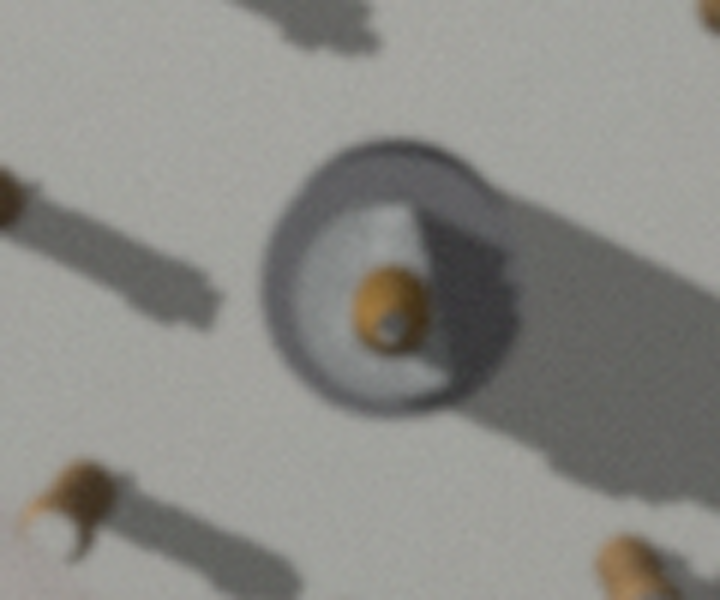

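The spindle axis is at (582.2,70.6). The crop shows the D's flat edge running (408,205)–(450,380) and facing right, so in world axes the flat faces about -0.96 rad. I'll grip with tool x opposite the screw, which keeps the last joint in range.

>>> jog_arm(increments=[0,0,0,-36,41,6,100,0,0,0,-36,41,6,100,0,0,0,-36,42,6,100,0,0,0,-36,42,6,100,0,0,-10.4,0,0,2,100,0,0,-10.4,0,0,2,100,0,0,-10.4,0,0,2,100,0,0,-10.4,0,0,2,100,0,0,-10.4,0,0,2,100,0,0,-10.4,0,0,2,100,0,0,-10.4,0,0,2,100,0,0,-10.4,0,0,2,100])

```text
t: 4.58
ee_pos: [475.0, -155.8, 119.9]
orientation: [1.902, 2.5, -0.0]
ft_force: [0.2, 0.6, 0.7]
width: 87.7
grasp_force: 0.0
```

>>> jog_arm(increments=[0,0,-10.4,0,0,0,100,0,0,-10.4,0,0,0,100,0,0,-10.4,0,0,0,100,0,0,-10.4,0,0,0,100,0,0,-10.4,0,0,0,100,0,0,-10.4,0,0,0,100,0,0,0,0,0,0,100,0,0,0,0,0,0,100])

```text
t: 5.58
ee_pos: [475.6, -155.0, 119.9]
orientation: [0.344, 3.123, -0.0]
ft_force: [-0.0, -0.8, -0.1]
width: 88.0
grasp_force: 0.0
```

```bash
python3 - <<'E'
from h import *
o,im,P,hsv=red("wrist","w3"); M=R.from_rotvec(o["orientation"]).as_matrix(); print(o["ee_pos"],"angx",np.arctan2(M[1,0],M[0,0]),M[2].round(3),o["qpos"].round(2))
rr=(hsv[...,0]<6)|(hsv[...,0]>174); v,u=np.mgrid[:400,:640]
m=rr&(hsv[...,1]>130)&(np.hypot(P[...,0]-476,P[...,1]+155)<40)
t=m&(P[...,2]>28)&(P[...,2]<38); q=P[t][:,:2].astype(np.float32); print(t.sum(),cv2.minEnclosingCircle(q),cv2.minAreaRect(q),np.median(u[t]),np.median(v[t]))
print("to grasp",totool(o,[476,-155,5]))
E
```

```text
[ 475.56819964 -155.02051383  119.85854047] angx 2.921904292700956 [-0. -0. -1.] [-0.34  0.4   1.97 -0.    0.77 -1.69]
1021 ((474.1928405761719, -154.87515258789062), 25.07927894592285) ((474.5164794921875, -155.09495544433594), (42.86554718017578, 41.475624084472656), 76.07988739013672) 318.0 206.0
to grasp [ -0.40113368   0.12210529 114.85858859]
```

>>> jog_arm(increments=[0,0,0,0,0,35,100,0,0,0,0,0,35,100,0,0,0,0,0,25,100,0,0,0,0,0,15,100,0,0,0,0,0,5,100,0,0,0,0,0,0,100,0,0,0,0,0,0,0,0,0,0,0,0,0,0,0,0,0,0,0,0,0,0,0,0,0,0,0,0,0,0,0,0,0,0,0,0,0,0,0,0,0,0])

```text
t: 7.12
ee_pos: [476.2, -154.3, 4.8]
orientation: [0.336, 3.123, -0.0]
ft_force: [-0.5, 0.6, 2.4]
width: 43.6
grasp_force: 30.0
```

>>> jog_arm(increments=[0,0,0,0,0,-30,0,0,0,0,0,0,-50,0,0,0,0,0,0,-55,0,0,0,0,-11,48,0,0,0,0,0,-11,48,0,0,0,0,0,-11,48,0,0,0,0,0,-11,48,0,0,0,0,0,-11,50,0,0,0,0,9,0,0,0,0,0,0,9,0,0,0,0,0,0,0,0,0,0,0,0,0,0,0,0,0,0])

```text
t: 8.62
ee_pos: [581.0, 70.4, 139.4]
orientation: [-0.816, -3.033, 0.0]
ft_force: [-0.8, -0.6, -1.0]
width: 43.8
grasp_force: 30.0
```

```bash
python3 - <<'E'
from h import *
o,im,P,hsv=red("wrist","w4"); M=R.from_rotvec(o["orientation"]).as_matrix(); ang=np.arctan2(M[1,0],M[0,0])
print(o["ee_pos"],"angx",ang,o["width"],o["ft_force"],"tool move",totool(o,[581.5,70.6,140]))
im2=get_image("scene"); s=get_image("side")
rr=(hsv[...,0]<6)|(hsv[...,0]>174)
Q=(P-o["ee_pos"])@M
m=rr&(hsv[...,1]>130)&(np.abs(Q[...,0])<40)&(np.abs(Q[...,1])<26)&(im["depth"]>0)
print(m.sum(),[np.percentile(Q[m],p,axis=0).round(1).tolist() for p in (1,50,99)])
t=m&(Q[...,2]<-24); q=Q[t][:,:2].astype(np.float32); print("top", t.sum(), cv2.minEnclosingCircle(q), cv2.minAreaRect(q))
a=im["pixels"][:,160:480]
b=s["pixels"][60:260,240:400]
cv2.imwrite("pics/w4c.png",np.hstack([cv2.resize(a,(400,500)),cv2.resize(b,(400,500))]))
E
```

```text
[581.02318161  70.43601247 139.42944315] angx 2.6156946026734165 43.787125158368056 [-0.84099496 -0.62121175 -0.95220166] tool move [-0.32979278  0.38099851 -0.57084118]
6009 [[-12.9, -25.1, -79.5], [3.6, 0.5, -27.0], [23.0, 25.2, 2.7]]
top 3492 ((10.124156951904297, 2.5562095642089844), 31.326576232910156) ((5.913997650146484, 2.362733840942383), (53.6790657043457, 43.605831146240234), 78.92839050292969)
```

View pics/w4c.png

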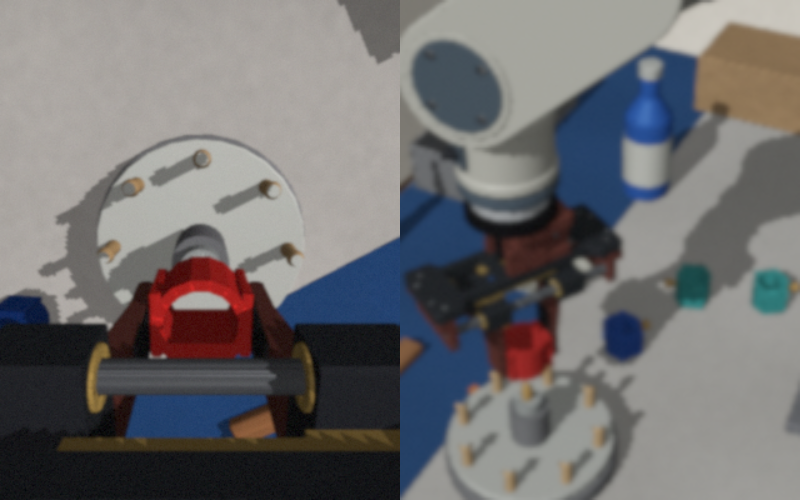

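The left half shows the collar held upright, with the pilot and hub behind it. The right half shows the collar above the spindle. I'm lowering it over the pilot.

>>> jog_arm(increments=[0,0,0,-0.3,0.4,12,0,0,0,0,0,0,12,0,0,0,0,0,0,8,0,0,0,0,0,0,5,0,0,0,0,0,0,3,0,0,0,0,0,0,2,0,0,0,0,0,0,0,0,0,0,0,0,0,0,0])

```text
t: 9.78
ee_pos: [581.9, 70.8, 97.9]
orientation: [0.821, 3.032, 0.0]
ft_force: [-0.3, 0.5, -1.2]
width: 43.7
grasp_force: 30.0
```

>>> jog_arm(increments=[0,0,0,0,0,1,0,0,0,0,0,0,1,0,0,0,0,0,0,1,0,0,0,0,0,0,1,0,0,0,0,0,0,0,0])

```text
t: 10.4
ee_pos: [581.7, 70.8, 93.6]
orientation: [-0.821, -3.032, 0.0]
ft_force: [0.3, -0.2, -0.5]
width: 43.8
grasp_force: 30.0
```

>>> jog_arm(increments=[0,0,0,0,0,0.7,0,0,0,0,0,0,0.7,0,0,0,0,0,0,0.3,0,0,0,0,0,0,0,0])

```text
t: 10.9
ee_pos: [581.8, 70.8, 92.0]
orientation: [0.821, 3.032, 0.0]
ft_force: [-0.0, 0.4, -1.2]
width: 43.7
grasp_force: 30.0
```

>>> jog_arm(increments=[0,0,0,0,0,0.5,0,0,0,0,0,0,0,0])

```text
t: 11.15
ee_pos: [581.9, 70.8, 91.7]
orientation: [0.821, 3.032, 0.0]
ft_force: [-0.9, -1.0, 2.3]
width: 43.8
grasp_force: 30.0
```

>>> jog_arm(increments=[0,0,0,0,0,0.5,0,0,0,0,0,0,0,0])

```text
t: 11.4
ee_pos: [581.9, 70.8, 91.6]
orientation: [0.821, 3.032, 0.0]
ft_force: [-2.3, -0.6, 6.4]
width: 43.7
grasp_force: 30.0
```

Contact on top of the D at z 91.7 with about 6 N. I'm turning it lightly.

>>> jog_arm(increments=[0,0,2,0,0,0,0,0,0,2,0,0,0,0,0,0,2,0,0,0,0,0,0,2,0,0,0,0,0,0,2,0,0,0,0,0,0,0,0,0,0,0])

```text
t: 12.15
ee_pos: [582.5, 71.1, 91.5]
orientation: [1.083, 2.948, 0.002]
ft_force: [-0.9, 2.2, 5.6]
width: 43.7
grasp_force: 30.0
```

>>> jog_arm(increments=[0,0,2,0,0,0,0,0,0,2,0,0,0,0,0,0,2,0,0,0,0,0,0,0,0,0,0,0])

```text
t: 12.65
ee_pos: [582.4, 70.9, 91.3]
orientation: [1.235, 2.887, 0.001]
ft_force: [0.2, 3.0, 5.1]
width: 43.7
grasp_force: 30.0
```

>>> jog_arm(increments=[0,0,2,0,0,0,0,0,0,2,0,0,0,0,0,0,0,0,0,0,0])

```text
t: 13.02
ee_pos: [582.2, 70.7, 91.1]
orientation: [1.335, 2.843, 0.001]
ft_force: [2.0, 2.7, 4.7]
width: 44.1
grasp_force: 30.0
```

>>> jog_arm(increments=[0,0,2,0,0,0,0,0,0,0,0,0,0,0])

```text
t: 13.28
ee_pos: [581.5, 70.1, 90.5]
orientation: [-1.385, -2.82, 0.002]
ft_force: [2.5, -2.6, -1.4]
width: 43.6
grasp_force: 30.0
```

>>> jog_arm(increments=[0,0,2,0,0,0,0,0,0,0,0,0,0,0])

```text
t: 13.52
ee_pos: [581.6, 70.3, 90.6]
orientation: [-1.434, -2.795, 0.001]
ft_force: [3.6, -3.3, -3.1]
width: 43.7
grasp_force: 30.0
```

>>> jog_arm(increments=[0,0,1.5,0,0,0,0,0,0,0,0,0,0,0])

```text
t: 13.78
ee_pos: [581.8, 70.3, 90.7]
orientation: [1.47, 2.776, -0.001]
ft_force: [4.1, -3.9, -3.8]
width: 43.7
grasp_force: 30.0
```

The force fell away, so the flat has been found at about -0.93 to -0.97 rad. I'll relieve the side force and lower it.

>>> jog_arm(increments=[0,0,0,-0.4,0,1,0,0,0,0,0,0,1,0,0,0,0,0,0,1,0,0,0,0,0,0,0,0])

```text
t: 14.28
ee_pos: [582.1, 70.3, 87.9]
orientation: [1.469, 2.776, -0.0]
ft_force: [2.4, -3.8, -0.5]
width: 43.7
grasp_force: 30.0
```

>>> jog_arm(increments=[0,0,0,-0.2,0,1,0,0,0,0,0,0,1,0,0,0,0,0,0,1,0,0,0,0,0,0,1,0,0,0,0,0,0,1,0,0,0,0,0,0,0,0])

```text
t: 15.02
ee_pos: [582.2, 70.2, 82.9]
orientation: [1.47, 2.776, 0.0]
ft_force: [3.2, -4.4, -0.7]
width: 44.0
grasp_force: 30.0
```

>>> jog_arm(increments=[0,0,0,0,0,1,0,0,0,0,0,0,1,0,0,0,0,0,0,0.7,0,0,0,0,0,0,0,0])

```text
t: 15.52
ee_pos: [582.3, 70.2, 80.2]
orientation: [1.47, 2.776, 0.0]
ft_force: [3.1, -4.6, -0.6]
width: 43.9
grasp_force: 30.0
```

>>> jog_arm(increments=[0,0,0,-0.2,0,0.6,0,0,0,0,0,0,0.4,0,0,0,0,0,0,0,0])

```text
t: 15.9
ee_pos: [582.3, 70.2, 79.8]
orientation: [1.47, 2.776, 0.0]
ft_force: [1.8, -3.1, 5.3]
width: 43.7
grasp_force: 30.0
```

>>> jog_arm(increments=[0,0,0,0,0,0.4,0,0,0,0,0,0,0,0])

```text
t: 16.15
ee_pos: [582.3, 70.1, 79.8]
orientation: [1.47, 2.776, 0.0]
ft_force: [-0.3, -3.4, 9.1]
width: 43.9
grasp_force: 30.0
```

It dropped 11.9 mm and now presses on the hub at 9 N. One check by picture before handing in.

```bash
python3 - <<'E'
from h import *
o,im,P,hsv=red("side","s5"); print(o["ft_force"],o["ee_pos"])
rr=(hsv[...,0]<6)|(hsv[...,0]>174)
m=rr&(hsv[...,1]>150)&(np.hypot(P[...,0]-582,P[...,1]-70)<32)&(P[...,2]<125)
print(m.sum(),np.percentile(P[m][:,2],[1,50,99]))
cv2.imwrite("pics/s5c.png",cv2.resize(im["pixels"][150:290,220:380],None,fx=4,fy=4,interpolation=cv2.INTER_CUBIC))
E
```

```text
[-0.31254129 -3.38107576  9.0785774 ] [582.30542198  70.14350118  79.77571344]
318 [ 78.98695756 103.93717342 115.22420431]
```

View pics/s5c.png

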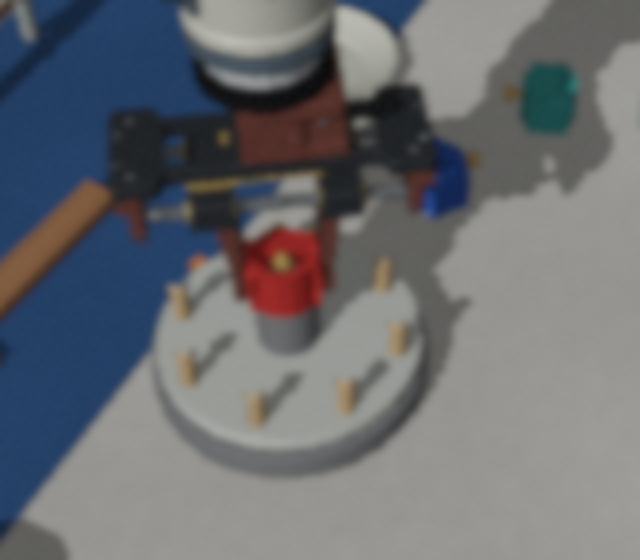

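The red collar at crop (285,280) sits flush on the grey hub at (285,325), with the brass pilot tip showing in its bore at (282,262) and the gripper still holding it.

```bash
python3 -c "
from workcell import job; print(job.close_job())"
```

```text
the job is handed in; nothing more can be done
None
```

The red collar is over the spindle with its flat engaged, fully home on the grey hub, still gripped and pressed down at about 9 N; the job was handed in at about 16 s.

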